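Clamp the pin pad in its counter mount

TASK

Fix the loose pin pad in its counter mount: press and hold the red quick-release lever, slide the jaw gently forward until the pin pad sits flush against the fixed jaw, let the lever spring back so that it locks, then turn the black knob clockwise until the pin pad is firmly clamped (about 20 N), without crushing it. Leave the other things on the counter alone.

Things in the scene. Friction and masses are not known exactly. Their poses are not given: they have to be found in the camera images.
- mount: Grey counter mount, fixed to the counter, T-shaped base plate 339 mm long (x) and 14 mm thick, 80 mm wide at the rear, 150 mm wide at the bed. Origin on the counter; its +x is the clamping direction, from lever to fixed jaw, +z up. Fixed jaw with rubber face at x = +130 mm, 32 mm high above the bed. The bed on which the pin pad lies is the plate's top, z = 14 mm.
- pin_pad: Loose pin pad with keys and display, 82 (x) x 165 (y) x 28 mm, 0.23 to 0.41 kg, askew on the bed short of the fixed jaw. Origin under its middle; its long sides are 78 mm apart and 0.03 rad askew to its y axis: seated on the fixed jaw it is at mount x = 91 mm, yaw -0.03. It bears at most 45 N from the jaw, and 20 N while the lever is held down.
- pad_left (a point): Point on the pin pad's far long side (the one to lie on the fixed jaw), near its left (+y) end; at mount x = 130 mm when seated.
- pad_right (a point): The same near its right (-y) end; at mount x = 130 mm when seated.
- lever_pad (a point): Middle of the upper surface of the red lever's paddle, 52 mm above the counter when up. Tread 44 mm long (mount x) and 46 mm wide, between a front and a rear lip that stand 9 mm above the tread. Press it straight down with shut fingers, then push the front lip toward mount +x. It sits on the carriage 137 mm behind the jaw's front and 97 mm behind the knob axis.
- lever (a joint): Lever angle, rad: 0 up and locked (tooth between rack bars of 7 mm pitch), 0.20 down at its stop; free of the rack above about 0.11. The pad sinks 65 mm x angle (13 mm at the stop) and needs about 7 N to start, 10 N at the stop. Let go, it springs up and the tooth drops into a gap, moving the carriage up to 4 mm; if it stops on a bar (about 0.08) it drops once the screw pushes. 1 mm play.
- carriage (a joint): Travel in m of the sliding carriage (carries lever, knob and jaw) along mount +x from fully open; range 0 to 0.095, drag about 2 N with the lever down, locked with it up. The jaw's front is at mount x = -35 mm + carriage + 6 mm x knob angle in rad; it meets the seated pin pad (near side at mount x = 52 mm) when carriage + 6 mm x knob angle is about 0.087.
- knob_grip (a point): Point to grip on the black knob: on its upright axis, 83 mm above the counter. The grip is a bar 46 mm long (this point's x axis; along mount x at angle 0), 14 mm wide and from 65 to 97 mm above the counter; the carriage's top below is at 52 mm.
- knob (a joint): Knob angle, rad, clockwise from above, range 0 to 3.0, starts at 0 to 0.8. A rad drives the jaw 6 mm forward. Turning takes 0.22 N m of dry drag plus 0.006 N m per N of clamping force; it stays where left. A wrist halting after a clockwise step springs back a little and then feels the load share minus the drag (-0.22 free, -0.10 at 20 N). Past the play the force grows by about 60 N per rad.
- jaw_face: Black rubber face of the moving jaw, 100 mm wide (y), 22 mm high, springy at 15 N per mm. Origin at the level of the bed, in the plane of its front; +x as the mount's.
- wet_wipes: Green pack of wet wipes, 69 x 159 x 37 mm, a bystander; origin under its middle.
- tape_grey: Roll of grey tape lying flat, 82 mm across, 30 mm high, a bystander; origin under its middle.
- tape_printed: Roll of white printed tape lying flat, 88 mm across, 24 mm high, a bystander; origin under its middle.
- marker_1: Green and white marker, 135 mm long, a bystander; origin under its middle.

How it is judged (in metres and radians):
On the way, in this order (a step that is already met when the one before it is completed fails the run):
1. lever held down and the jaw slid up to the pin pad (value of joint lever above 0.1 rad and value of joint carriage above 0.074 m), for 0.05 s.
2. lever let go and locked, the jaw still up at the pin pad (value of joint lever below 0.07 rad and value of joint carriage above 0.074 m), for 0.2 s.
At the end, for the whole second after the job is handed in: The pin pad lies flat and flush against the fixed jaw (both ends of its far side within 2.5 mm), clamped with 10 to 32 N; the lever is up and locked (below 0.07 rad); everything is at rest (contact force between jaw_face and pin_pad between 10 and 32 N and value of joint lever below 0.07 rad and x of each of pad_left, pad_right in the frame of mount above 0.1275 m and angle between pin_pad's own z axis and vertical below 0.06 rad and linear speed of pin_pad below 0.01 m/s); the robot touches nothing.
It fails at once if the pin pad is crushed: the jaw face presses on it with more than 45 N (contact force between jaw_face and pin_pad above 45 N).
It fails at once if the jaw is rammed into the pin pad: more than 20 N while the lever is held down (value of joint lever above 0.1 rad and contact force between jaw_face and pin_pad above 20 N).
It fails at once if wet wipes, a tape roll or the marker moved by more than 30 mm (distance of any of wet_wipes, tape_grey, tape_printed, marker_1 from where it was at the start of the episode above 0.03 m).
It also fails if it takes over 58 s, if anything falls off the work surface, if the arm or the gripper's body presses on something with over 40 N, if the wrist force passes 120 N, or if a joint passes its speed limit or range.

ROBOT

A 6-joint arm with a two-finger parallel gripper is mounted at the origin on a cart in front of the work surface, level with it; the furniture and walls round the work are solid. World frame = base frame: x ahead of the robot, y to its left, z up, the work surface at z = 0. Lengths are in m, angles in degrees, forces in N, time in s.
With the tool pointing down it reaches from about 0.35 to 0.875 m from the base axis. Payload 4.2 kg.
Tool frame: the origin (TCP) lies midway between the tips of the shut fingers; the grasp point (between the pads) lies 19 mm behind it; z points along the fingers, y is the line along which they close (so a half turn about z gives the same grasp; the last joint's range is limited). The gripper opens to 87 mm and grips with 3 to 60 N. Pads are 19 mm wide; open, the fingers measure 117 mm over their backs; the gripper's body (75 mm by 190 mm) begins 51 mm behind the grasp point.
Start: joints at [-51.131, 22.042, 0.453, 0, -68.411, -14.817], TCP at [0.255, -0.571, 0.223] pointing down, gripper open.
Joint ranges: [-179.83, 179.83], [-69.29, 118.12], [-61.27, 80.66], [-181.25, 117.63], [-171.15, -9.14], [-177.46, 177.46]. Speed limits (degrees/s): [159.86, 159.86, 180, 180, 180, 180].

INTERFACE

Orientations are given as a 3x3 rotation matrix whose columns are the frame's x, y, z axes.
In Python, from station import r gives the robot as it stands.
- The arm moves only by the shell command python3 steer.py, which reads ROWS from standard input. ROWS is a JSON list that holds a single list of rows (three levels of brackets), with 1 to 8 rows, each of 7 numbers: the opening from 0.0 (shut) to 1.0 (fully open), then dx, dy, dz in shares of 0.6 m (1.0 is 0.6 m), then a rotation vector rx, ry, rz in fractions of the full range, 1 being 360 degrees; each row is the pose to reach, as a shift and turn from the pose commanded when the command began, along the tool's axes at that moment; what a row does not reach only later rows make up. A row lasts 1/10 s, in which the tool goes at most 0.05 m and 8.59 degrees, less where a joint would pass 70% of its speed; a pose out of reach is approached as far as the arm can. The fingers move at their own pace and stop on an object; the grip force is fixed at half the most. Time passes only in rows, so rows that do not move let the fingers close. It prints the time, the measured TCP pose, the force, the opening and the grip force at its end. A shift or turn number past 1, either way, is cut back to 1. Input that does not fit is refused with a message, and nothing moves.
- r.sense(): the state, without advancing time (a new reading comes with each control period).
- r.capture(name): name is "scene" or "top" or "wrist"; returns a dict with "pixels" (420x560x3 uint8, red, green, blue), "z_map" (420x560 float32, m along the optical axis (not along the pixel's ray), 0 where there is no reading), "K" (3x3 intrinsics, pixels), "world_from_camera" (4x4, takes a point from camera to world coordinates). Camera axes: x right, y up, looking along -z (the intrinsics and any distortion apply to the point x, -y, -z); pixel columns grow to the right and rows downward; lengths in m; the calibration is good to about 2 mm. The wrist camera is an equidistant fisheye: a pixel r from the principal point sees the ray r / f radians off the axis. A picture is of the moment at which its call begins.
- r.finish_job(): hands the job in; it is judged then, once.
The state is a dict: "time_s": time; "joints": joint angles; "joint_velocities": joint speeds; "effort": joint torques, N m; "tcp_pos": TCP position; "ee_rot": TCP orientation; "wrist_force": force on the tool from outside, world axes, zero at the start; "moment": the same for the moment, N m; "gripper_width": opening from 0.0 (shut) to 1.0 (fully open); "gripper_force": force on a finger pad.
Only numpy, scipy, OpenCV 4.12 (cv2) and the standard library are available. Lean on these libraries where they do the work, as an engineer would, in place of code of your own. Each camera call takes 0.05 s, during which the arm holds its last target. There are 200 camera calls.

## Working session

There is one attempt and no reset: what is moved stays moved. The work goes in short steps, Python scripts to look and compute and a shell command to move; the robot and the scene stay as the last step left them, time stands still between calls to the robot, and variables do not carry over. Pictures are saved under pics/ and viewed, at most 10 in all, crops included, and the job is handed in when it is done.

```bash
ls; mkdir -p pics; cat > h.py <<'E'
import numpy as np, cv2
from station import r
def grab(n):
    c=r.capture(n); np.savez('/tmp/%s.npz'%n,**c); return c
def load(n): return dict(np.load('/tmp/%s.npz'%n))
def cloud(c):
    # world points for pinhole cameras
    K=c['K'];z=c['z_map'];h,w=z.shape;u,v=np.meshgrid(np.arange(w),np.arange(h))
    p=np.stack([(u-K[0,2])/K[0,0]*z,-(v-K[1,2])/K[1,1]*z,-z],-1)
    T=c['world_from_camera']; P=p@T[:3,:3].T+T[:3,3]; P[z==0]=np.nan; return P
def save(c,name): cv2.imwrite('pics/'+name,c['pixels'][:,:,::-1])
E
python3 - <<'E'
from h import *
np.set_printoptions(precision=4,suppress=True)
for n in('top','scene'):
    c=grab(n);save(c,n+'1.png');print(n,c['K'],c['world_from_camera'])
print(r.sense())
E
```

```text
pics
station.py
steer.py
top [[472.8176   0.     271.7929]
 [  0.     472.8176 212.203 ]
 [  0.       0.       1.    ]] [[ 0.0277  0.9816 -0.1888  0.312 ]
 [-0.9995  0.0304  0.0116 -0.0204]
 [ 0.0171  0.1884  0.9819  1.3788]
 [ 0.      0.      0.      1.    ]]
scene [[394.4805   0.     280.8181]
 [  0.     394.4805 209.4911]
 [  0.       0.       1.    ]] [[-0.6389  0.4522 -0.6223 -0.1448]
 [-0.7691 -0.3893  0.5068  0.5443]
 [-0.013   0.8025  0.5966  0.7544]
 [ 0.      0.      0.      1.    ]]
{'time_s': 0.1, 'joints': array([-51.1321,  22.0866,   0.3879,  -0.0228, -68.4109, -14.8169]), 'joint_velocities': array([ 0.0344, -0.1533,  0.1877,  0.0579, -0.0231,  0.0468]), 'effort': array([ -0.0003, -39.1689,  18.7935,   4.2319,   0.0135,  -0.0001]), 'tcp_pos': array([ 0.2545, -0.5703,  0.2216]), 'ee_rot': array([[-0.9132, -0.4074, -0.0009],
       [-0.4074,  0.9132,  0.0017],
       [ 0.0001,  0.0019, -1.    ]]), 'wrist_force': array([-0.4796,  0.1855,  0.289 ]), 'moment': array([0.008 , 0.0098, 0.0096]), 'gripper_force': 0.0, 'gripper_width': 1.0026673123984537}
```

View pics/top1.png

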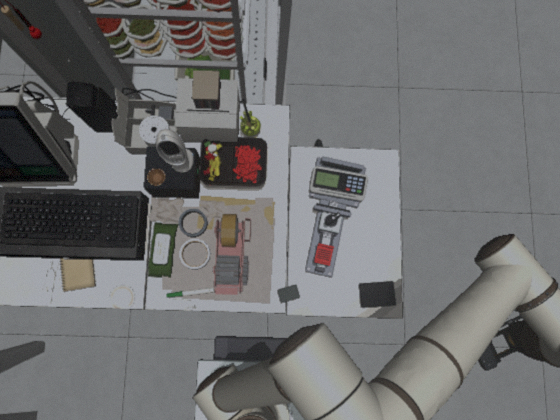

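View pics/scene1.png

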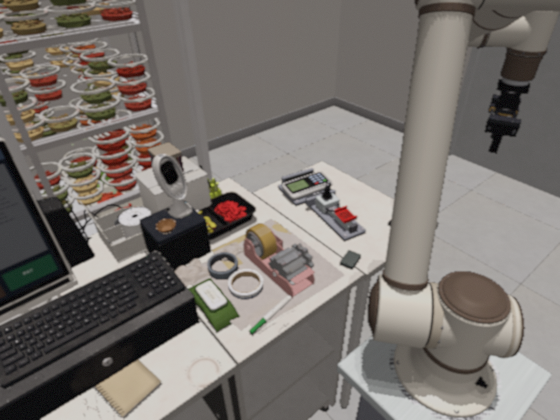

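The top view shows the mount at about (325,230), with the red lever at (322,255), the knob at about (330,220) and the pin pad at (340,182). Next I'll measure them from the depth.

```bash
python3 - <<'E'
from h import *
np.set_printoptions(precision=4,suppress=True)
c=load('top');P=cloud(c);px=c['pixels'].astype(int)
s=np.s_[150:285,295:380]
Q=P[s];C=px[s]
red=(C[...,0]>130)&(C[...,1]<80)&(C[...,2]<80)
print('red',red.sum(),np.nanmean(Q[red],0),np.nanmin(Q[red],0),np.nanmax(Q[red],0))
z=Q[...,2]
cnt=np.nanmedian(z[(C.min(-1)>200)]);print('counter z',cnt)
def rect(m,n):
    p=Q[m][:,:2].astype(np.float32)*1000; print(n,len(p),cv2.minAreaRect(p),Q[m][:,2].mean())
k=z>0.06; kk=k&(Q[...,0]<0.8); rect(k,'z>60')
n,l,st,_=cv2.connectedComponentsWithStats(k.astype(np.uint8))
for i in range(1,n): print(st[i]); rect(l==i,i)
p=(z>0.006); 
n,l,st,_=cv2.connectedComponentsWithStats(p.astype(np.uint8))
for i in range(1,n): 
    if st[i,4]>20: print(st[i]); rect(l==i,'above6 %d'%i)
img=cv2.resize(c['pixels'][150:290,290:385,::-1],None,fx=4,fy=4,interpolation=cv2.INTER_CUBIC)
zz=np.nan_to_num(P[150:290,290:385,2]);d=cv2.applyColorMap(np.clip(zz/0.1*255,0,255).astype(np.uint8),cv2.COLORMAP_JET)
d=cv2.resize(d,None,fx=4,fy=4,interpolation=cv2.INTER_NEAREST)
cv2.imwrite('pics/crop.png',np.hstack([img,d]))
E
```

```text
red 198 [ 0.453  -0.1853  0.0495] [ 0.4233 -0.2571  0.0375] [ 0.6459 -0.1611  0.0635]
counter z nan
z>60 145 ((517.9788818359375, -197.89222717285156), (37.7441520690918, 94.38066864013672), 78.38656616210938) 0.08381539537904448
[ 29  63  17  13 136]
1 136 ((546.404052734375, -203.192138671875), (31.382747650146484, 40.814697265625), 66.23194885253906) 0.085308012234076
[24 94  4  2  4]
2 4 ((477.36468505859375, -175.01368713378906), (2.7863118648529053, 8.154343605041504), 1.898679256439209) 0.06168937230251004
[30 95  1  1  1]
3 1 ((476.43963623046875, -187.91600036621094), (0.0, 0.0), 0.0) 0.060158782302975
[32 96  1  2  2]
4 2 ((472.22076416015625, -193.3982391357422), (2.9644579887390137, 0.0), 177.29344177246094) 0.06143611772213031
[36 96  2  2  2]
5 2 ((472.67578125, -206.13299560546875), (3.937304973602295, 0.0), -133.0244140625) 0.060777079584918625
[  10    7   63  120 4370]
above6 19 4370 ((569.45947265625, -217.61949157714844), (174.14169311523438, 354.6419372558594), 80.12431335449219) 0.03376261117526619
[ 64 132  21   3  44]
above6 173 44 ((376.4894104003906, -321.32427978515625), (6.0680623054504395, 57.25275802612305), 1.6178656816482544) 0.013263546496148727
  return np.nanmean(a, axis, out=out, keepdims=keepdims)
```

View pics/crop.png

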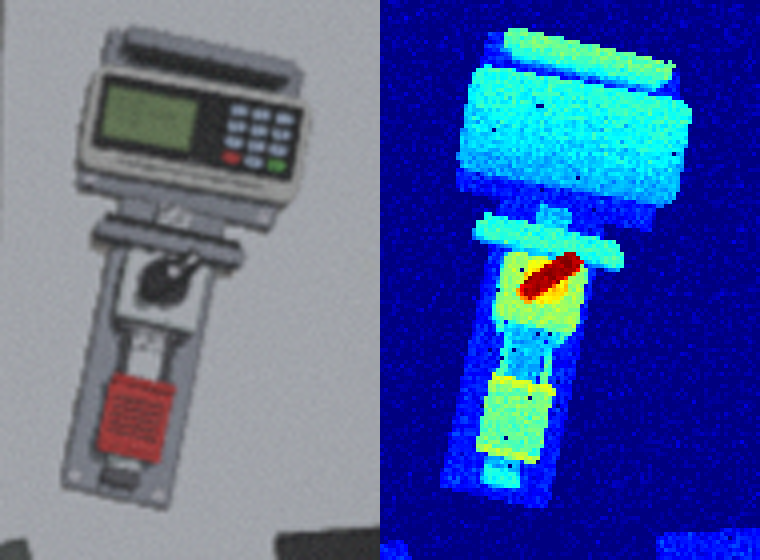

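The crop shows the mount yawed by about -10°, the paddle at crop (138,418) and the knob bar turned roughly 50° clockwise. I'll fit these properly.

```bash
cat > fit.py <<'E'
from h import *
np.set_printoptions(precision=4,suppress=True)
c=load('top');P=cloud(c);px=c['pixels'].astype(int)
s=np.s_[150:285,295:380];Q=P[s];C=px[s];z=Q[...,2]
b=np.isfinite(z)
flat=b&(abs(z)<0.006);print('counter z med',np.median(z[flat]))
m=(z>0.006)
n,l,st,_=cv2.connectedComponentsWithStats(m.astype(np.uint8));i=1+np.argmax(st[1:,4]);m=l==i
# yaw from plate side edges, rear part
from scipy.optimize import minimize_scalar
def mf(th,X): 
    cs,sn=np.cos(th),np.sin(th);return np.stack([X[:,0]*cs+X[:,1]*sn,-X[:,0]*sn+X[:,1]*cs],1)
rear=m&(z<0.022)&(Q[...,0]<0.51)
X=Q[rear][:,:2]
def edges(th):
    q=mf(th,X);u0,u1=q[:,0].min()+.01,q[:,0].max()-.02
    L=[];R=[]
    for a in np.arange(u0,u1,.004):
        k=q[(q[:,0]>=a)&(q[:,0]<a+.004)]
        if len(k)>3: L.append((a,k[:,1].max()));R.append((a,k[:,1].min()))
    return np.array(L),np.array(R)
th=-.17
for _ in range(3):
    L,R=edges(th);pl=np.polyfit(*L.T,1);pr=np.polyfit(*R.T,1);th+=np.arctan((pl[0]+pr[0])/2)
print('yaw',th,np.degrees(th),pl,pr,'width',(L[:,1]-R[:,1]).mean())
yc=(L[:,1].mean()+R[:,1].mean())/2;print('axis y\'',yc)
q=mf(th,Q.reshape(-1,3)).reshape(*z.shape,2);q[...,1]-=yc
mm=m&(z<.02);print('plate x range',np.percentile(q[...,0][mm],[0,.3,99.7,100]))
def ext(k,n):
    a=q[k];print(n,len(a),'x',np.percentile(a[:,0],[1,50,99]),'y',np.percentile(a[:,1],[1,50,99]),'z',np.median(z[k]))
red=(C[...,0]>130)&(C[...,1]<80)&(C[...,2]<80)&(q[...,0]<.56)
ext(red,'red')
ext(red&(z>.057),'lips');ext(red&(z<.055)&(z>.045),'tread')
bar=(z>.088)&m;ext(bar,'bar')
X=Q[bar][:,:2];ctr,sz,an=cv2.minAreaRect((X*1000).astype(np.float32));print(ctr,sz,an)
w,V=np.linalg.eigh(np.cov(X.T));v=V[:,1];print('bar ctr',X.mean(0),'dir',np.degrees(np.arctan2(v[1],v[0])),'angle cw rel',th-np.arctan2(v[1],v[0]), 'std*sqrt12',np.sqrt(w*12))
jaw=m&(z>.03)&(z<.05)&(abs(q[...,1])>.035)&(q[...,0]<q[...,0][bar].mean()+.06);ext(jaw,'jaw')
fj=m&(z>.038)&(q[...,0]>q[...,0][bar].mean()+.12);ext(fj,'fixed jaw')
np.save('/tmp/mt.npy',[th,yc])
E
python3 fit.py
```

```text
counter z med 0.0003834810659846255
yaw -0.1869790603489247 -10.713111015315302 [ 0.0058 -0.061 ] [-0.0058 -0.1334] width 0.07789475990363277
axis y' -0.09718469385368696
plate x range [0.4227 0.4229 0.7634 0.7769]
red 194 x [0.4515 0.4769 0.5038] y [-0.0223  0.0007  0.0207] z 0.04860740243042161
lips 18 x [0.451  0.5018 0.5038] y [-0.0187 -0.0003  0.0179] z 0.05970300464832545
tread 130 x [0.4524 0.4802 0.5013] y [-0.0224  0.0012  0.0204] z 0.04870927923530999
bar 82 x [0.5577 0.5748 0.5925] y [-0.0181 -0.0009  0.0161] z 0.09645641788707415
(547.51513671875, -203.85313415527344) (13.94503402709961, 46.91093063354492) 35.23933029174805
bar ctr [ 0.547  -0.2032] dir 125.11696602572447 angle cw rel -2.370682067603701 std*sqrt12 [0.0139 0.0445]
jaw 85 x [0.6022 0.6103 0.6213] y [-0.0546 -0.0358  0.0522] z 0.04105906195058506
fixed jaw 748 x [0.6962 0.7262 0.7601] y [-0.0808 -0.0051  0.0716] z 0.04209970898970239
```

```bash
cat >> fit.py <<'E'
print('---')
far=m&(z>.0435)&(q[...,0]>.735);ext(far,'fj')
ext(m&(z>.028)&(z<.05)&(abs(q[...,1])<.08)&(q[...,0]>.635)&(q[...,0]<.735),'pad')
ext(m&(q[...,0]>.60)&(q[...,0]<.63)&(abs(q[...,1])<.045)&(z>.03),'jaw')
E
cat >> h.py <<'E'
th,yc=-.18698,-.0972
M=np.array([[np.cos(th),-np.sin(th)],[np.sin(th),np.cos(th)]])
def w(xp,yp): return M@np.array([xp,yc+yp])
def togo(x,y,z,heading_deg,S=None):
    "tool-frame shift and turn from current measured pose to tool-down pose with tool x at world heading"
    from scipy.spatial.transform import Rotation as Ro
    S=S or r.sense();R=S['ee_rot'];a=np.radians(heading_deg);ca,sa=np.cos(a),np.sin(a)
    G=np.array([[ca,sa,0],[sa,-ca,0],[0,0,-1]])
    d=R.T@(np.array([x,y,z])-S['tcp_pos']);rv=Ro.from_matrix(R.T@G).as_rotvec(degrees=True)
    print('shift',np.round(d,4),'turn',np.round(rv,2))
def st():
    S=r.sense();p=M.T@S['tcp_pos'][:2];f=M.T@S['wrist_force'][:2]
    print('t',S['time_s'],"tcp x' y' z",np.round([p[0],p[1]-yc,S['tcp_pos'][2]],4),'f',np.round([*f,S['wrist_force'][2]],2),'mom',np.round(S['moment'],3),'grip',S['gripper_width'],S['gripper_force'],'j6',S['joints'][5])
E
python3 fit.py|sed -n '/---/,$p'; python3 - <<'E'
from h import *
print(w(.4778,-.0003),w(.575,-.0003)); togo(*w(.4778,-.0003),.12,-10.71); st()
E
```

```text
---
fj 184 x [0.7421 0.7529 0.7607] y [-0.062  -0.0015  0.0589] z 0.047190143457826905
pad 1348 x [0.654  0.6953 0.7325] y [-0.078  -0.0018  0.0755] z 0.03670718265099049
jaw 229 x [0.6008 0.6112 0.6291] y [-0.0441  0.0022  0.0439] z 0.04093016085184242
[ 0.45134749 -0.18461997] [ 0.54685331 -0.20268871]
shift [-0.3369  0.2718  0.1021] turn [ 5.0000e-02  1.4000e-01 -1.4525e+02]
t 0.1 tcp x' y' z [ 0.3561 -0.4158  0.2216] f [-0.51  0.09  0.29] mom [0.008 0.01  0.01 ] grip 1.0026673123984537 0.0 j6 -14.816941977399361
```

Careful with the scale: shifts go in shares of 0.6 m and turns go in shares of 360 degrees. That gives: -0.337 m / 0.6 = -0.5617, 0.272 m / 0.6 = 0.4533, -145 degrees / 360 = -0.4028.

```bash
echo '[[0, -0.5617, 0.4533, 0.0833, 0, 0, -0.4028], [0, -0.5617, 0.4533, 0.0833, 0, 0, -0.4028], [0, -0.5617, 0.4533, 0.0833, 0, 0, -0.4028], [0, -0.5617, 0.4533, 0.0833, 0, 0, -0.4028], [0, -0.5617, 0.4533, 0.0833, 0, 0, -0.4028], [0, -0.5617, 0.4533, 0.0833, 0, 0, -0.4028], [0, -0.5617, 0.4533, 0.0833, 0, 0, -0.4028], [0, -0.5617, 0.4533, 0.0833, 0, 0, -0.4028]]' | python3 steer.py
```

```text
refused: ROWS must be a list holding one list of rows, three levels of brackets. Nothing was moved.
```

I used the wrong layout. The manual says a list holding one list of rows, three levels of brackets; once more.

```bash
echo '[[[0, -0.5617, 0.4533, 0.0833, 0, 0, -0.4028], [0, -0.5617, 0.4533, 0.0833, 0, 0, -0.4028], [0, -0.5617, 0.4533, 0.0833, 0, 0, -0.4028], [0, -0.5617, 0.4533, 0.0833, 0, 0, -0.4028], [0, -0.5617, 0.4533, 0.0833, 0, 0, -0.4028], [0, -0.5617, 0.4533, 0.0833, 0, 0, -0.4028], [0, -0.5617, 0.4533, 0.0833, 0, 0, -0.4028], [0, -0.5617, 0.4533, 0.0833, 0, 0, -0.4028]]]' | python3 steer.py; python3 -c "
from h import *
togo(*w(.4778,-.0003),.12,-10.71); st()"
```

```text
time_s: 0.9
tcp_pos: [0.4357, -0.2148, 0.1764]
ee_rot: [[0.055, -0.998, -0.0], [-0.998, -0.055, 0.0], [-0.0, 0.0, -1.0]]
wrist_force: [0.8, -0.3, 0.1]
gripper_width: 0.36
gripper_force: 0.0
shift [-0.0293 -0.0173  0.0564] turn [ 0.000e+00  1.000e-02 -7.613e+01]
t 0.9 tcp x' y' z [ 0.468  -0.0329  0.1764] f [ 0.8  -0.14  0.11] mom [-0.041  0.022 -0.069] grip 0.35964572850555004 0.0 j6 10.205486341865404
```

Converted, 0.03 m / 0.6 = 0.05, -0.029 m / 0.6 = -0.0483, -76.1 degrees / 360 = -0.2114.

```bash
echo '[[[0, -0.0483, -0.0283, 0.05, 0, 0, -0.2114], [0, -0.0483, -0.0283, 0.05, 0, 0, -0.2114], [0, -0.0483, -0.0283, 0.05, 0, 0, -0.2114], [0, -0.0483, -0.0283, 0.05, 0, 0, -0.2114], [0, -0.0483, -0.0283, 0.05, 0, 0, -0.2114], [0, -0.0483, -0.0283, 0.05, 0, 0, -0.2114], [0, -0.0483, -0.0283, 0.05, 0, 0, -0.2114], [0, -0.0483, -0.0283, 0.05, 0, 0, -0.2114]]]' | python3 steer.py; echo '[[[0, 0, 0, 0, 0, 0, -0.0222], [0, 0, 0, 0, 0, 0, -0.0222], [0, 0, 0, 0, 0, 0, -0.0222]]]' | python3 steer.py; python3 -c "
from h import *
togo(*w(.4778,-.0003),.07,-10.71); st();c=grab('wrist');save(c,'w1.png');print(c['K'],c['world_from_camera'])"
```

```text
time_s: 1.7
tcp_pos: [0.4506, -0.1869, 0.1463]
ee_rot: [[0.951, -0.31, -0.001], [-0.31, -0.951, 0.0], [-0.001, 0.0, -1.0]]
wrist_force: [0.3, -0.3, 0.0]
gripper_width: 0.002
gripper_force: 0.0
time_s: 2.0
tcp_pos: [0.4508, -0.1869, 0.1465]
ee_rot: [[0.983, -0.184, -0.0], [-0.184, -0.983, 0.0], [-0.0, -0.0, -1.0]]
wrist_force: [-0.0, -0.1, 0.1]
gripper_width: 0.004
gripper_force: 0.0
shift [ 0.0002 -0.0024  0.0765] turn [-0.    0.03  0.1 ]
t 2.0 tcp x' y' z [ 0.4777 -0.0027  0.1465] f [-0.01 -0.06  0.1 ] mom [-0.037  0.149 -0.063] grip 0.004306599779271981 0.0 j6 82.80577197910905
[[325.1922621    0.         283.63651349]
 [  0.         325.1922621  212.92134006]
 [  0.           0.           1.        ]] [[-1.83941777e-01  9.47156555e-01  2.62792472e-01  5.23204053e-01]
 [-9.82936825e-01 -1.77460215e-01 -4.84052699e-02 -1.99891604e-01]
 [ 7.87840021e-04 -2.67212149e-01  9.63637404e-01  3.09404250e-01]
 [ 0.00000000e+00  0.00000000e+00  0.00000000e+00  1.00000000e+00]]
```

View pics/w1.png

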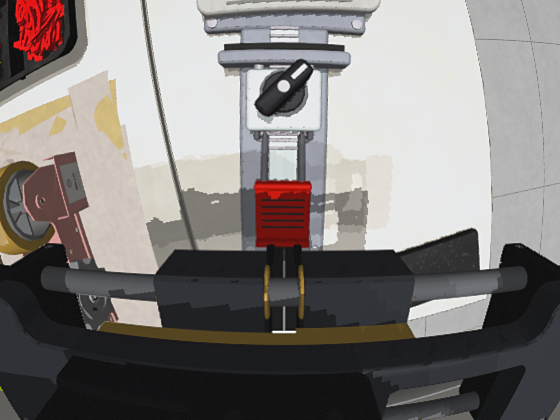

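The wrist view shows the red paddle at (283,213), the knob at (285,88) and the shut fingers at (284,285), in line with the paddle. I'll measure again from this closer view.

```bash
cat > wf.py <<'E'
from h import *
np.set_printoptions(precision=4,suppress=True)
def wcloud(c):
    K=c['K'];z=c['z_map'].astype(float);h,wd=z.shape;u,v=np.meshgrid(np.arange(wd),np.arange(h))
    a=(u-K[0,2])/K[0,0];b=(v-K[1,2])/K[1,1];t=np.hypot(a,b)+1e-9;k=np.tan(np.minimum(t,1.5))/t
    p=np.stack([a*k*z,-b*k*z,-z],-1);T=c['world_from_camera'];P=p@T[:3,:3].T+T[:3,3];P[z==0]=np.nan
    q=P.copy();q[...,:2]=P[...,:2]@M;q[...,1]-=yc;return q
if __name__=='__main__':
    c=load('wrist');q=wcloud(c);C=c['pixels'].astype(int);z=q[...,2]
    def ext(k,n): a=q[k];print(n,len(a),'x',np.percentile(a[:,0],[1,50,99]),'y',np.percentile(a[:,1],[1,50,99]),'z',np.percentile(a[:,2],[5,50,95]))
    red=(C[...,0]>110)&(C[...,1]<70)&(C[...,2]<70)&(q[...,0]<.56)&(abs(q[...,1])<.05)
    ext(red,'red');ext(red&(z>.058),'lips')
    bar=(z>.09)&(z<.105)&(abs(q[...,1])<.04)&(q[...,0]>.54)&(q[...,0]<.61);ext(bar,'bar')
    X=q[bar][:,:2];print(cv2.minAreaRect((X*1000).astype(np.float32)))
    wv,V=np.linalg.eigh(np.cov(X.T));v=V[:,1];print('cw angle',(-np.arctan2(v[1],v[0]))%np.pi)
    pl=(z>.01)&(z<.018)&(q[...,0]>.45)&(q[...,0]<.58)&(abs(q[...,1])<.06);ext(pl,'plate')
E
python3 wf.py
```

```text
red 2211 x [0.4527 0.4824 0.5058] y [-0.0226 -0.001   0.0204] z [0.0459 0.0484 0.0589]
lips 262 x [0.5005 0.503  0.5053] y [-0.023  -0.0021  0.0206] z [0.0581 0.0587 0.0598]
bar 1440 x [0.5585 0.576  0.5943] y [-0.0195 -0.0017  0.0162] z [0.0943 0.0973 0.0993]
((576.7302856445312, -1.8795146942138672), (14.625268936157227, 45.96727752685547), 45.88144302368164)
cw angle 0.7836197345926803
plate 3959 x [0.4514 0.5112 0.5773] y [-0.0412 -0.0143  0.0384] z [0.0128 0.0146 0.0158]
```

Converted, 0.1 m / 0.6 = 0.1667, -0.0015 m / 0.6 = -0.0025, 0.1 degrees / 360 = 0.0003.

```bash
echo '[[[0, 0.0017, -0.0025, 0.0667, 0, 0, 0.0003], [0, 0.0017, -0.0025, 0.1167, 0, 0, 0.0003], [0, 0.0017, -0.0025, 0.1417, 0, 0, 0.0003], [0, 0.0017, -0.0025, 0.1533, 0, 0, 0.0003], [0, 0.0017, -0.0025, 0.16, 0, 0, 0.0003], [0, 0.0017, -0.0025, 0.1667, 0, 0, 0.0003], [0, 0.0017, -0.0025, 0.1667, 0, 0, 0.0003]]]' | python3 steer.py; python3 -c "
from h import *
st()"
```

```text
time_s: 2.75
tcp_pos: [0.4528, -0.1858, 0.0476]
ee_rot: [[0.983, -0.183, 0.001], [-0.183, -0.983, -0.0], [0.001, 0.0, -1.0]]
wrist_force: [-2.1, 0.8, 4.3]
gripper_width: 0.003
gripper_force: 2.2
t 2.75 tcp x' y' z [ 0.4795 -0.0012  0.0476] f [-2.19  0.4   4.29] mom [0.121 0.518 0.029] grip 0.002785102390895835 2.1628577363298973 j6 82.68515928219331
```

Converted, 0.011 m / 0.6 = 0.0183, 0.009 m / 0.6 = 0.015.

```bash
echo '[[[0, 0, 0, 0.005, 0, 0, 0], [0, 0, 0, 0.01, 0, 0, 0], [0, 0, 0, 0.015, 0, 0, 0], [0, 0, 0, 0.0183, 0, 0, 0], [0, 0, 0, 0.0183, 0, 0, 0]]]' | python3 steer.py; python3 -c "
from h import *
st()"
```

```text
time_s: 3.25
tcp_pos: [0.4573, -0.1866, 0.0402]
ee_rot: [[0.984, -0.18, 0.011], [-0.18, -0.984, -0.003], [0.012, 0.001, -1.0]]
wrist_force: [-1.3, -0.9, 17.2]
gripper_width: 0.006
gripper_force: 8.6
t 3.25 tcp x' y' z [ 0.484  -0.0012  0.0402] f [-1.08 -1.11 17.21] mom [-0.195  0.243  0.009] grip 0.0063281258797253164 8.616828931553755 j6 82.68437101883539
```

Converted, 0.018 m / 0.6 = 0.03, 0.015 m / 0.6 = 0.025.

```bash
echo '[[[0, 0.005, 0, 0, 0, 0, 0], [0, 0.01, 0, 0, 0, 0, 0], [0, 0.015, 0, 0, 0, 0, 0], [0, 0.02, 0, 0, 0, 0, 0], [0, 0.025, 0, 0, 0, 0, 0], [0, 0.03, 0, 0, 0, 0, 0], [0, 0.03, 0, 0, 0, 0, 0]]]' | python3 steer.py; python3 -c "
from h import *
st();c=grab('wrist')";python3 wf.py
```

```text
time_s: 3.95
tcp_pos: [0.4748, -0.1901, 0.0403]
ee_rot: [[0.983, -0.181, 0.011], [-0.181, -0.984, -0.003], [0.011, 0.001, -1.0]]
wrist_force: [-1.5, -0.7, 16.7]
gripper_width: 0.007
gripper_force: 8.3
t 3.95 tcp x' y' z [ 0.5019 -0.0013  0.0403] f [-1.34 -0.93 16.67] mom [-0.346  0.305 -0.024] grip 0.006530092225498972 8.28477033181116 j6 82.95444974460528
red 1390 x [0.5103 0.5235 0.5287] y [-0.0223  0.0007  0.0197] z [0.0412 0.0464 0.0538]Traceback (most recent call last):
  File "wf.py", line 12, in <module>
    ext(red,'red');ext(red&(z>.058),'lips')
                   ~~~^^^^^^^^^^^^^^^^^^^^^
  File "wf.py", line 10, in ext
    def ext(k,n): a=q[k];print(n,len(a),'x',np.percentile(a[:,0],[1,50,99]),'y',np.percentile(a[:,1],[1,50,99]),'z',np.percentile(a[:,2],[5,50,95]))
                                            ~~~~~~~~~~~~~^^^^^^^^^^^^^^^^^^
    return _quantile_unchecked(
        a, q, axis, out, overwrite_input, method, keepdims, weights)
    return _ureduce(a,
                    func=_quantile_ureduce_func,
    ...<5 lines>...
                    overwrite_input=overwrite_input,
                    method=method)
    r = func(a, **kwargs)
    result = _quantile(arr,
                       quantiles=q,
    ...<2 lines>...
                       out=out,
                       weights=wgt)
    slices_having_nans = np.isnan(arr[-1, ...])
                                  ~~~^^^^^^^^^
IndexError: index -1 is out of bounds for axis 0 with size 0
```

Converted, 0.014 m / 0.6 = 0.0233, 0.012 m / 0.6 = 0.02.

```bash
sed -i "s/ext(red,'red');.*/ext(red,'red');ext(red\&(q[...,0]>np.percentile(q[red][:,0],99)-.005),'flip')/; s/q\[...,0\]<.56/q[...,0]<.585/; s/q\[...,0\]<.61/q[...,0]<.65/" wf.py; echo '[[[0, 0.0033, 0, 0, 0, 0, 0], [0, 0.0067, 0, 0, 0, 0, 0], [0, 0.01, 0, 0, 0, 0, 0], [0, 0.0133, 0, 0, 0, 0, 0], [0, 0.0167, 0, 0, 0, 0, 0], [0, 0.02, 0, 0, 0, 0, 0], [0, 0.0233, 0, 0, 0, 0, 0], [0, 0.0233, 0, 0, 0, 0, 0]]]' | python3 steer.py; python3 -c "
from h import *
st();c=grab('wrist');save(c,'w2.png')";python3 wf.py
```

```text
time_s: 4.8
tcp_pos: [0.4874, -0.1926, 0.0402]
ee_rot: [[0.983, -0.181, 0.009], [-0.181, -0.983, -0.003], [0.009, 0.001, -1.0]]
wrist_force: [-2.7, 0.2, 17.9]
gripper_width: 0.007
gripper_force: 8.9
t 4.8 tcp x' y' z [ 0.5147 -0.0014  0.0402] f [-2.73 -0.3  17.95] mom [-0.209  0.807 -0.005] grip 0.006895626029323606 8.889918213535566 j6 83.15486562163427
red 1355 x [0.5232 0.5363 0.5415] y [-0.0225  0.0005  0.0197] z [0.0413 0.0463 0.0538]
flip 649 x [0.5366 0.5385 0.5417] y [-0.0225  0.001   0.0196] z [0.0437 0.0528 0.054 ]
bar 5247 x [0.5956 0.6122 0.6306] y [-0.0195 -0.0015  0.0155] z [0.0942 0.0974 0.0993]
((613.7592163085938, -1.8758010864257812), (14.522412300109863, 45.68488693237305), 45.16871643066406)
cw angle 0.784277528712531
plate 5787 x [0.5133 0.5506 0.579 ] y [-0.0408  0.012   0.0379] z [0.0132 0.0147 0.0158]
```

View pics/w2.png

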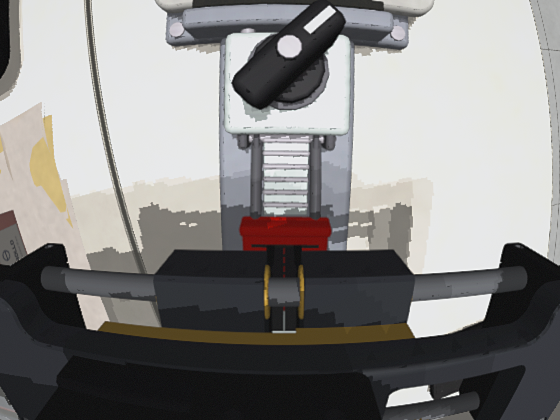

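The wrist view shows the fingers on the red tread, with the lip at (285,225) and the knob at (288,55). The carriage has moved about 37 mm, so roughly 7 mm is left.

Converted, 0.004 m / 0.6 = 0.0067, 0.003 m / 0.6 = 0.005.

```bash
echo '[[[0, 0.0017, 0, 0, 0, 0, 0], [0, 0.0033, 0, 0, 0, 0, 0], [0, 0.005, 0, 0, 0, 0, 0], [0, 0.0067, 0, 0, 0, 0, 0], [0, 0.0067, 0, 0, 0, 0, 0]]]' | python3 steer.py; python3 -c "
from h import *
st()"; echo '[[[0, 0.0017, 0, 0, 0, 0, 0], [0, 0.0033, 0, 0, 0, 0, 0], [0, 0.0033, 0, 0, 0, 0, 0]]]' | python3 steer.py; python3 -c "
from h import *
st()"
```

```text
time_s: 5.35
tcp_pos: [0.4908, -0.1932, 0.0402]
ee_rot: [[0.983, -0.181, 0.008], [-0.181, -0.983, -0.002], [0.008, 0.001, -1.0]]
wrist_force: [-4.3, -0.2, 18.1]
gripper_width: 0.004
gripper_force: 9.3
t 5.35 tcp x' y' z [ 0.5181 -0.0014  0.0402] f [-4.15 -1.02 18.1 ] mom [-0.072  1.06   0.004] grip 0.003881518076496261 9.342520571372006 j6 83.20961918212316
time_s: 5.65
tcp_pos: [0.4927, -0.1936, 0.0402]
ee_rot: [[0.983, -0.181, 0.008], [-0.181, -0.983, -0.002], [0.008, 0.001, -1.0]]
wrist_force: [-3.9, -0.5, 17.9]
gripper_width: 0.005
gripper_force: 9.3
t 5.65 tcp x' y' z [ 0.5201 -0.0015  0.0402] f [-3.72 -1.24 17.87] mom [-0.062  1.023 -0.007] grip 0.00469483932995258 9.299835878773592 j6 83.23522923691738
```

Converted, 0.002 m / 0.6 = 0.0033, 0.001 m / 0.6 = 0.0017.

```bash
echo '[[[0, 0.0017, 0, 0, 0, 0, 0], [0, 0.0033, 0, 0, 0, 0, 0], [0, 0.0033, 0, 0, 0, 0, 0]]]' | python3 steer.py; python3 -c "
from h import *
st()"; echo '[[[0, 0.0017, 0, 0, 0, 0, 0], [0, 0.0017, 0, 0, 0, 0, 0]]]' | python3 steer.py; python3 -c "
from h import *
st();c=grab('wrist');grab('top')"; python3 wf.py
```

```text
time_s: 5.95
tcp_pos: [0.4942, -0.194, 0.0402]
ee_rot: [[0.983, -0.181, 0.007], [-0.181, -0.983, -0.002], [0.007, 0.001, -1.0]]
wrist_force: [-4.6, -0.2, 19.1]
gripper_width: 0.003
gripper_force: 9.7
t 5.95 tcp x' y' z [ 0.5217 -0.0015  0.0402] f [-4.52 -1.06 19.06] mom [-8.000e-03  1.228e+00  1.000e-03] grip 0.0034304773228385267 9.664750932133757 j6 83.26119008702862
time_s: 6.15
tcp_pos: [0.4944, -0.194, 0.0402]
ee_rot: [[0.983, -0.182, 0.005], [-0.181, -0.983, -0.002], [0.005, 0.001, -1.0]]
wrist_force: [-6.4, 1.6, 20.4]
gripper_width: 0.004
gripper_force: 10.5
t 6.15 tcp x' y' z [ 0.5218 -0.0015  0.0402] f [-6.61  0.35 20.42] mom [ 1.860e-01  1.636e+00 -1.000e-03] grip 0.0040067939779660335 10.531330722151324 j6 83.27724232157092
red 1339 x [0.5303 0.5435 0.5487] y [-0.0225 -0.0001  0.0195] z [0.0412 0.0466 0.0538]
flip 640 x [0.5437 0.5455 0.5489] y [-0.0224  0.0009  0.0195] z [0.0435 0.0529 0.054 ]
bar 5272 x [0.6026 0.6193 0.6375] y [-0.0195 -0.0016  0.0154] z [0.0942 0.0974 0.0992]
((621.040771484375, -1.9975872039794922), (14.75747299194336, 45.98203659057617), 45.27706527709961)
cw angle 0.783066044596767
plate 5262 x [0.5203 0.5552 0.5795] y [-0.0409  0.012   0.0378] z [0.0132 0.0147 0.0158]
```

Converted, 0.002 m / 0.6 = 0.0033, 0.001 m / 0.6 = 0.0017.

```bash
echo '[[[0, 0.0017, 0, 0, 0, 0, 0], [0, 0.0033, 0, 0, 0, 0, 0], [0, 0.0033, 0, 0, 0, 0, 0]]]' | python3 steer.py; python3 -c "
from h import *
st();c=grab('top')
P=cloud(c);q=P.copy();q[...,:2]=P[...,:2]@M;q[...,1]-=yc
# pad far edge vs. fixed jaw: gap seen as low z
for y0 in np.arange(-.075,.08,.015):
    k=(abs(q[...,1]-y0)<.006)&(q[...,0]>.65)&(q[...,0]<.78)&(q[...,2]>.024)&(q[...,2]<.0425)
    g=(abs(q[...,1]-y0)<.006)&(q[...,0]>.68)&(q[...,0]<.77)&(q[...,2]>.0435)
    if k.sum()>5: print(round(y0,3),'pad',np.round(np.percentile(q[k][:,0],[1,98]),4),'fj',np.round(np.percentile(q[g][:,0],[2]),4) if g.sum()>3 else '')
img=cv2.resize(c['pixels'][140:290,285:385,::-1],None,fx=4,fy=4,interpolation=cv2.INTER_CUBIC);cv2.imwrite('pics/crop2.png',img)"
```

```text
time_s: 6.55
tcp_pos: [0.4948, -0.1941, 0.0401]
ee_rot: [[0.983, -0.182, 0.002], [-0.182, -0.983, -0.001], [0.002, 0.001, -1.0]]
wrist_force: [-7.3, 3.1, 23.5]
gripper_width: 0.001
gripper_force: 12.3
t 6.55 tcp x' y' z [ 0.5222 -0.0015  0.0401] f [-7.78  1.65 23.54] mom [0.615 2.501 0.018] grip 0.0005477843598143905 12.269820590154268 j6 83.30640650530553
-0.075 pad [0.665  0.7394] fj 
-0.06 pad [0.6638 0.7483] fj [0.7144]
-0.045 pad [0.6595 0.7468] fj [0.7222]
-0.03 pad [0.6536 0.7464] fj [0.7158]
-0.015 pad [0.6593 0.7424] fj [0.7302]
0.0 pad [0.6518 0.7479] fj [0.7233]
0.015 pad [0.6521 0.7481] fj [0.7274]
0.03 pad [0.6531 0.7506] fj [0.7313]
0.045 pad [0.6547 0.7454] fj [0.7242]
0.06 pad [0.6655 0.7485] fj [0.7206]
0.075 pad [0.6686 0.7373] fj
```

View pics/crop2.png

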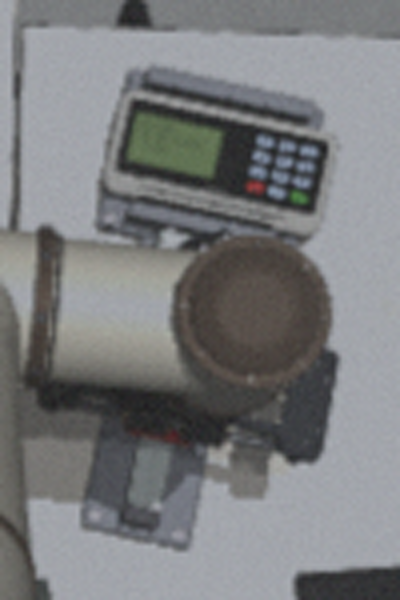

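The crop shows the pin pad flush and parallel against the fixed jaw, and the force is rising at the stall. Next I release the lever, easing back slightly toward the nearest rack gap.

Converted, -0.045 m / 0.6 = -0.075, -0.004 m / 0.6 = -0.0067.

```bash
echo '[[[0, -0.0033, 0, 0, 0, 0, 0], [0, -0.0067, 0, -0.0017, 0, 0, 0], [0, -0.0067, 0, -0.0067, 0, 0, 0], [0, -0.0067, 0, -0.0133, 0, 0, 0], [0, -0.0067, 0, -0.0217, 0, 0, 0], [0, -0.0067, 0, -0.03, 0, 0, 0], [0, -0.0067, 0, -0.0417, 0, 0, 0], [0, -0.0067, 0, -0.075, 0, 0, 0]]]' | python3 steer.py; python3 -c "
from h import *
st()";echo '[[[0, -0.0067, 0, -0.0667, 0, 0, 0], [0, -0.0067, 0, -0.1, 0, 0, 0], [0, -0.0067, 0, -0.1, 0, 0, 0]]]' | python3 steer.py; python3 -c "
from h import *
st();c=grab('wrist');save(c,'w3.png')"; python3 wf.py
```

```text
time_s: 7.4
tcp_pos: [0.488, -0.1924, 0.0792]
ee_rot: [[0.983, -0.184, -0.006], [-0.184, -0.983, 0.001], [-0.007, -0.0, -1.0]]
wrist_force: [0.1, 0.8, -0.5]
gripper_width: 0.004
gripper_force: 0.0
t 7.4 tcp x' y' z [ 0.5152 -0.0011  0.0792] f [-0.01  0.78 -0.54] mom [-0.101  0.115  0.032] grip 0.004136221767561758 0.0 j6 83.26532136776714
time_s: 7.7
tcp_pos: [0.4879, -0.1922, 0.1437]
ee_rot: [[0.983, -0.183, 0.005], [-0.183, -0.983, -0.001], [0.005, -0.0, -1.0]]
wrist_force: [1.0, -0.9, 0.5]
gripper_width: 0.006
gripper_force: 0.0
t 7.7 tcp x' y' z [ 0.5151 -0.001   0.1437] f [ 1.1  -0.66  0.54] mom [-0.093  0.061 -0.041] grip 0.0063304561846620035 0.0 j6 83.21449903859137
red 2646 x [0.4979 0.528  0.5512] y [-0.0232 -0.0009  0.0203] z [0.0517 0.053  0.0622]
flip 433 x [0.5463 0.549  0.5516] y [-0.023  0.     0.02 ] z [0.0585 0.0615 0.0627]
bar 1460 x [0.6021 0.6195 0.6377] y [-0.0197 -0.0017  0.0156] z [0.0944 0.0974 0.0993]
((620.2903442382812, -2.1168365478515625), (14.600111961364746, 46.140567779541016), 44.607887268066406)
cw angle 0.7890421740780993
plate 3869 x [0.4727 0.5347 0.5792] y [-0.041   0.0119  0.0382] z [0.013  0.0146 0.0158]
```

View pics/w3.png

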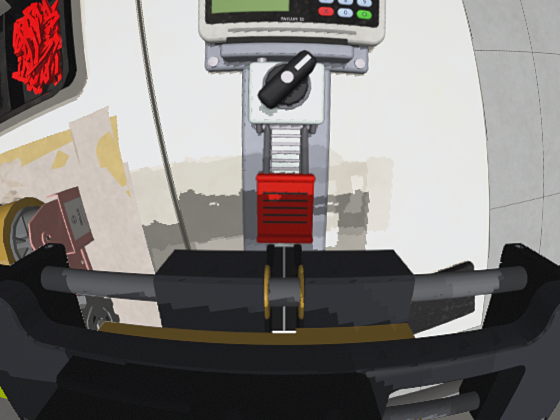

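The wrist view shows the lever up at (285,208), with its tread at z≈53 mm, which means locked. The knob is at (287,78). Next is the knob.

Converted, 0.1045 m / 0.6 = 0.1742, 0.05 m / 0.6 = 0.0833, 45.3 degrees / 360 = 0.1258.

```bash
python3 -c "
from h import *
togo(*w(.6198,-.0018),.066,-55.9)"; echo '[[[0.5, 0.0833, 0, -0.0167, 0, 0, 0.0222], [0.5, 0.15, 0, -0.0167, 0, 0, 0.0444], [0.5, 0.1742, 0.0012, -0.0167, 0, 0, 0.0667], [0.5, 0.1742, 0.0012, -0.0167, 0, 0, 0.0889], [0.5, 0.1742, 0.0012, -0.0167, 0, 0, 0.1111], [0.5, 0.1742, 0.0012, -0.0167, 0, 0, 0.1258], [0.5, 0.1742, 0.0012, -0.0167, 0, 0, 0.1258], [0.5, 0.1742, 0.0012, -0.0167, 0, 0, 0.1258]]]' | python3 steer.py; python3 -c "
from h import *
togo(*w(.6198,-.0018),.066,-55.9);st()"
```

```text
shift [0.1059 0.0012 0.0759] turn [-0.07 -0.08 45.35]
time_s: 8.55
tcp_pos: [0.5883, -0.2116, 0.1491]
ee_rot: [[0.563, -0.826, -0.003], [-0.826, -0.563, 0.001], [-0.002, 0.002, -1.0]]
wrist_force: [-0.1, -0.1, 0.0]
gripper_width: 0.492
gripper_force: 0.0
shift [ 0.0022 -0.0016  0.0831] turn [0.12 0.13 0.16]
t 8.55 tcp x' y' z [ 0.6174 -0.0014  0.1491] f [-0.07 -0.15  0.02] mom [ 0.014  0.13  -0.019] grip 0.4920151581724939 0.0 j6 39.26968790919458
```

Converted, 0.082 m / 0.6 = 0.1367, 0.075 m / 0.6 = 0.125.

```bash
echo '[[[0.5, 0.0033, -0.0027, 0.0583, 0, 0, 0], [0.5, 0.0033, -0.0027, 0.1, 0, 0, 0], [0.5, 0.0033, -0.0027, 0.125, 0, 0, 0], [0.5, 0.0033, -0.0027, 0.1367, 0, 0, 0], [0.5, 0.0033, -0.0027, 0.1367, 0, 0, 0]]]' | python3 steer.py; python3 -c "
from h import *
togo(*w(.6198,-.0018),.066,-55.9);st()"; echo '[[[0, 0, 0, 0, 0, 0, 0], [0, 0, 0, 0, 0, 0, 0], [0, 0, 0, 0, 0, 0, 0], [0, 0, 0, 0, 0, 0, 0]]]' | python3 steer.py; python3 -c "
from h import *
st()"
```

```text
time_s: 9.05
tcp_pos: [0.5908, -0.2125, 0.0674]
ee_rot: [[0.562, -0.827, -0.003], [-0.827, -0.562, 0.0], [-0.002, 0.002, -1.0]]
wrist_force: [0.4, 1.2, 0.2]
gripper_width: 0.504
gripper_force: 0.0
shift [-0.0002  0.0002  0.0014] turn [0.12 0.11 0.11]
t 9.05 tcp x' y' z [ 0.6201 -0.0018  0.0674] f [0.15 1.28 0.15] mom [-0.01   0.136 -0.048] grip 0.504109082058273 0.0 j6 39.25548095984064
time_s: 9.45
tcp_pos: [0.592, -0.2127, 0.0694]
ee_rot: [[0.562, -0.827, 0.001], [-0.827, -0.562, -0.0], [0.001, -0.001, -1.0]]
wrist_force: [-0.1, 0.1, 0.1]
gripper_width: 0.225
gripper_force: 0.0
t 9.45 tcp x' y' z [ 0.6212 -0.0017  0.0694] f [-0.08  0.13  0.07] mom [-0.024  0.171  0.012] grip 0.22497680486194246 0.0 j6 39.212667891565346
```

Converted, 0.002 m / 0.6 = 0.0033.

```bash
echo '[[[0, 0, 0, 0.0033, 0, 0, 0], [0, 0, 0, 0.0033, 0, 0, 0], [0, 0, 0, 0.0033, 0, 0, 0], [0, 0, 0, 0.0033, 0, 0, 0]]]' | python3 steer.py; python3 -c "
from h import *
st()"
```

```text
time_s: 9.85
tcp_pos: [0.5912, -0.2134, 0.0684]
ee_rot: [[0.562, -0.827, -0.001], [-0.827, -0.562, -0.001], [0.001, 0.001, -1.0]]
wrist_force: [-3.4, -1.3, 7.1]
gripper_width: 0.16
gripper_force: 30.0
t 9.85 tcp x' y' z [ 0.6206 -0.0026  0.0684] f [-3.09 -1.95  7.1 ] mom [-0.309  1.224  0.105] grip 0.16025114203180352 30.001238118857145 j6 39.23243591338358
```

Converted, -0.002 m / 0.6 = -0.0033, 8 degrees / 360 = 0.0222.

```bash
echo '[[[0, 0, 0, -0.0033, 0, 0, 0.0111], [0, 0, 0, -0.0033, 0, 0, 0.0222], [0, 0, 0, -0.0033, 0, 0, 0.0222]]]' | python3 steer.py; python3 -c "
from h import *
st()";  echo '[[[0, 0, 0, 0, 0, 0, 0], [0, 0, 0, 0, 0, 0, 0]]]' | python3 steer.py; python3 -c "
from h import *
st()"
```

```text
time_s: 10.15
tcp_pos: [0.5906, -0.2133, 0.0685]
ee_rot: [[0.441, -0.898, -0.002], [-0.898, -0.441, -0.0], [-0.001, 0.002, -1.0]]
wrist_force: [-1.4, -3.8, 0.9]
gripper_width: 0.151
gripper_force: 30.0
t 10.15 tcp x' y' z [ 0.62   -0.0026  0.0685] f [-0.71 -4.    0.95] mom [-0.996  0.754 -0.068] grip 0.15108997520377895 30.001106997951865 j6 31.222523780233715
time_s: 10.35
tcp_pos: [0.5906, -0.2132, 0.0685]
ee_rot: [[0.441, -0.897, -0.002], [-0.897, -0.441, -0.0], [-0.001, 0.002, -1.0]]
wrist_force: [-4.0, -4.7, -0.0]
gripper_width: 0.159
gripper_force: 30.0
t 10.35 tcp x' y' z [ 0.62   -0.0025  0.0685] f [-3.05 -5.4  -0.04] mom [-1.279  1.01  -0.108] grip 0.15910932877233547 30.000000656582415 j6 31.2504228833542
```

Converted, 0.0015 m / 0.6 = 0.0025, 8 degrees / 360 = 0.0222.

```bash
echo '[[[0, 0, 0.0025, 0, 0, 0, 0.0111], [0, 0, 0.0025, 0, 0, 0, 0.0222], [0, 0, 0.0025, 0, 0, 0, 0.0222], [0, 0, 0.0025, 0, 0, 0, 0.0222]]]' | python3 steer.py; python3 -c "
from h import *
st()";  echo '[[[0, 0, 0, 0, 0, 0, 0.0111], [0, 0, 0, 0, 0, 0, 0.0111], [0, 0, 0, 0, 0, 0, 0.0111]]]' | python3 steer.py; python3 -c "
from h import *
st()"
```

```text
time_s: 10.75
tcp_pos: [0.5904, -0.2132, 0.0685]
ee_rot: [[0.313, -0.95, 0.0], [-0.95, -0.313, 0.0], [-0.0, -0.0, -1.0]]
wrist_force: [-0.9, -1.7, -0.4]
gripper_width: 0.157
gripper_force: 30.0
t 10.75 tcp x' y' z [ 0.6197 -0.0026  0.0685] f [-0.55 -1.83 -0.35] mom [-0.728  0.45   0.016] grip 0.15659967872139607 29.999826312996447 j6 23.373997933437316
time_s: 11.05
tcp_pos: [0.5903, -0.2132, 0.0685]
ee_rot: [[0.246, -0.969, -0.0], [-0.969, -0.246, 0.0], [-0.0, 0.0, -1.0]]
wrist_force: [-1.0, -2.2, -1.0]
gripper_width: 0.16
gripper_force: 30.0
t 11.05 tcp x' y' z [ 0.6196 -0.0026  0.0685] f [-0.62 -2.33 -0.99] mom [-0.652  0.344  0.093] grip 0.16005432880892553 29.999711676500738 j6 19.388839348516374
```

```bash
for i in 1 2 3; do echo '[[[0, 0, 0, 0, 0, 0, 0], [0, 0, 0, 0, 0, 0, 0]]]' | python3 steer.py >/dev/null; python3 -c "
from h import *
st()"; done
```

```text
t 11.25 tcp x' y' z [ 0.6197 -0.0026  0.0685] f [-0.19 -2.89 -1.5 ] mom [-0.6    0.298  0.115] grip 0.16459323830537875 29.999629477970302 j6 19.327173449759563
t 11.45 tcp x' y' z [ 0.6197 -0.0026  0.0685] f [-0.71 -2.14 -2.17] mom [-0.594  0.226  0.144] grip 0.15928068089421937 29.999432363547385 j6 19.30040006054319
t 11.65 tcp x' y' z [ 0.6197 -0.0026  0.0685] f [ 0.47 -2.08 -3.69] mom [-0.599  0.266  0.196] grip 0.15688301726528917 29.999287454411387 j6 19.288282007388332
```

Careful with the scale: shifts go in shares of 0.6 m and turns go in shares of 360 degrees. That gives: 1.5 degrees / 360 = 0.0042.

```bash
echo '[[[0, 0, 0, 0, 0, 0, 0.0042]]]' | python3 steer.py>/dev/null; python3 -c "
from h import *
st()"; echo '[[[0, 0, 0, 0, 0, 0, 0.0042]]]' | python3 steer.py >/dev/null; python3 -c "
from h import *
st()"; echo '[[[0, 0, 0, 0, 0, 0, 0.0028]]]' | python3 steer.py>/dev/null; python3 -c "
from h import *
st()"; echo '[[[0, 0, 0, 0, 0, 0, 0]]]' | python3 steer.py >/dev/null; python3 -c "
from h import *
st();c=grab('wrist')"; echo '[[[0, 0, 0, 0, 0, 0, 0]]]' | python3 steer.py >/dev/null; python3 -c "
from h import *
st()"
```

```text
t 11.75 tcp x' y' z [ 0.6196 -0.0026  0.0685] f [-0.24 -1.26 -2.24] mom [-0.522  0.317  0.37 ] grip 0.15937505373337466 29.998526866547763 j6 17.73226043769244
t 11.85 tcp x' y' z [ 0.6196 -0.0026  0.0685] f [-0.4  -1.97 -2.93] mom [-0.594  0.268  0.315] grip 0.1590100593260121 29.998729834333062 j6 16.181399348635544
t 11.95 tcp x' y' z [ 0.6196 -0.0026  0.0685] f [ 0.27 -1.8  -3.93] mom [-0.494  0.326  0.382] grip 0.15836269001548087 29.999081902205944 j6 15.196951932649803
t 12.05 tcp x' y' z [ 0.6196 -0.0026  0.0685] f [-0.73 -1.42 -4.21] mom [-0.462  0.269  0.311] grip 0.15843407265004286 29.999627899378538 j6 15.251308262133973
t 12.2 tcp x' y' z [ 0.6196 -0.0026  0.0685] f [-0.93 -2.05 -3.7 ] mom [-0.43   0.278  0.273] grip 0.16015551663054214 29.999281307682395 j6 15.278306114298898
```

Converted, -0.15 m / 0.6 = -0.25, -0.02 m / 0.6 = -0.0333.

```bash
echo '[[[0.5, 0, 0, 0, 0, 0, 0], [0.5, 0, 0, 0, 0, 0, 0], [0.5, 0, 0, 0, 0, 0, 0], [0.5, 0, 0, 0, 0, 0, 0], [0.5, 0, 0, 0, 0, 0, 0]]]' | python3 steer.py >/dev/null; for i in 1 2 3; do python3 -c "
from h import *
st()"; echo '[[[0.5, 0, 0, 0, 0, 0, 0]]]' | python3 steer.py >/dev/null; done; echo '[[[0.5, 0, 0, -0.0333, 0, 0, 0], [0.5, 0, 0, -0.0833, 0, 0, 0], [0.5, 0, 0, -0.15, 0, 0, 0], [0.5, -0.05, 0, -0.2, 0, 0, 0], [0.5, -0.1, 0, -0.25, 0, 0, 0], [0.5, -0.1, 0, -0.25, 0, 0, 0], [0.5, -0.1, 0, -0.25, 0, 0, 0]]]' | python3 steer.py; python3 -c "
from h import *
st();c=grab('wrist');save(c,'w4.png');st()"; sed -i 's/ext(red.*/pass/' wf.py; python3 wf.py
```

```text
t 12.7 tcp x' y' z [ 0.6199 -0.0026  0.069 ] f [-0.41 -0.46 -0.42] mom [-0.001  0.086  0.014] grip 0.4753695329393506 0.0 j6 15.271995584258795
t 12.8 tcp x' y' z [ 0.6198 -0.0026  0.0688] f [-0.63 -0.74  0.64] mom [0.004 0.148 0.015] grip 0.490663632846921 0.0 j6 15.275068689976367
t 12.9 tcp x' y' z [ 0.6197 -0.0026  0.0687] f [ 1.27 -0.14  0.27] mom [-0.013  0.157 -0.022] grip 0.49531348505788503 0.0 j6 15.275522542320024
time_s: 13.7
tcp_pos: [0.5799, -0.1535, 0.2196]
ee_rot: [[0.178, -0.984, 0.002], [-0.984, -0.178, 0.0], [0.0, -0.002, -1.0]]
wrist_force: [-0.3, -0.2, 0.0]
gripper_width: 0.504
gripper_force: 0.0
t 13.7 tcp x' y' z [0.5983 0.0541 0.2196] f [-0.23 -0.2   0.03] mom [-0.006  0.202 -0.015] grip 0.5037196642623972 0.0 j6 9.624894870779286
t 13.75 tcp x' y' z [0.5978 0.0535 0.2182] f [-0.45  0.48 -0.54] mom [0.062 0.16  0.051] grip 0.49462307868001715 0.0 j6 9.622605173671511
bar 798 x [0.608  0.6202 0.6323] y [-0.0232 -0.0025  0.0188] z [0.0946 0.0974 0.0992]
((620.3679809570312, -2.047037124633789), (14.020181655883789, 44.61873245239258), 21.338558197021484)
cw angle 1.2012555209902465
plate 3257 x [0.4512 0.517  0.5788] y [-0.0411 -0.0192  0.0381] z [0.0129 0.0146 0.0159]
```

View pics/w4.png

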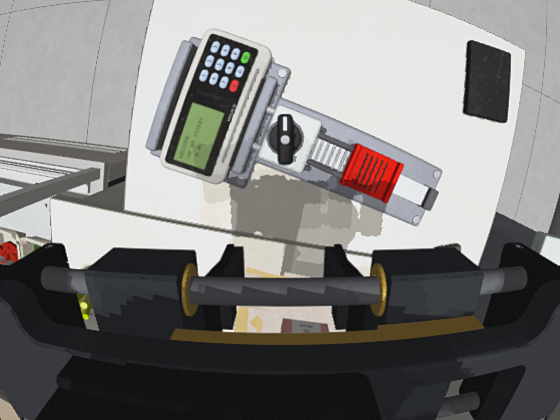

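The wrist view shows the pin pad flush on the fixed jaw at (205,105) and the knob at (287,138), turned to 1.20 rad. The lever is up at (372,172) and the gripper is clear. The turning moment was about 0.355 N m with an offset near zero, which gives about 22 N.

```bash
python3 -c "
from station import r
print(r.finish_job())"
```

```text
the job is handed in; nothing more can be done
None
```

I handed the job in at about 14 s: the pin pad is flush against the fixed jaw, the lever is up and locked, and the knob is tightened to about 22 N, estimated from turning torque (roughly 14–30 N). No pass/fail verdict came back.

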